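Scan a bead tub out to a bead board

TASK

Book the round tub of beads out to the grey bead board: take the hand scanner from its rest, aim it squarely at the middle of the round tub's tilted code tag from about 5 cm away and hold it still there for a second, then do the same over the code tag on the bead board. Finally stand the scanner gently back upright inside the rim of its rest and let go. Do not scan the other tubs' tags, and do not shift the tubs, the bangles or the glue bottle.

Things in the scene. Friction and masses are not known exactly. Their poses are not given: they have to be found in the camera images.
- scanner: grey hand scanner, 126 mm tall, 0.16 kg, standing upright on its window in the rest. Origin: centre of the window (its underside); z runs from the window up the handle, so it looks along -z. Head 60 (x) x 42 (y) mm up to z = 24 mm, neck 46 x 34 mm up to z = 46 mm, then a straight handle 34 (x) x 28 (y) mm up to its end at z = 125 mm: grip it there. It reads by itself (no trigger to pull) any way round about its z axis
- scanner_focus (a point): the scanner's reading point in the air: on its axis 50 mm in front of the window (scanner z = -50 mm); this should lie on the middle of the tag being scanned
- rest: scanner rest, fixed: 120 (x) x 105 (y) mm dark steel plate 6 mm thick with a grey rim tray on it, inside 76 (x) x 58 (y) mm, rim top 26 mm above the table. Origin: centre of underside
- rest_seat (a point): centre of the rest's inner floor, 11 mm above the table; the scanner's origin is here when it stands in the rest (its x along the rest's x, either way round)
- round_tub: round clear tub of beads (the only round one), on a 140 x 85 x 6 mm white foot plate that also carries its code tag; container centre 28 mm behind (+x) the origin, 82-84 mm across, top 64 mm above the table. Origin: centre of the foot plate's underside; -x is the front, where the tag stands (tag centre 45 mm in front of the origin, 45 mm high). Loose, about 0.45 kg
- round_tub_tag: tilted square paper tag with a square code, 46 x 46 x 3 mm, on a stiff hinged stalk at the robot-side end of the round tub. Origin: centre of its printed face, 45 mm above the table; z: straight out of the printed face (up and towards the tub's front, 24 to 38 degrees from vertical, different each time); y lies level along the tag. The first tag to scan
- square_tub: square clear tub of beads without dividers, on a 140 x 85 x 6 mm white foot plate that also carries its code tag; container centre 28 mm behind (+x) the origin, 82-84 mm across, top 64 mm above the table. Origin: centre of the foot plate's underside; -x is the front, where the tag stands (tag centre 45 mm in front of the origin, 45 mm high). Loose, about 0.45 kg
- square_tub_tag: tilted square paper tag with a square code, 46 x 46 x 3 mm, on a stiff hinged stalk at the robot-side end of the square tub. Origin: centre of its printed face, 45 mm above the table; z: straight out of the printed face (up and towards the tub's front, 24 to 38 degrees from vertical, different each time); y lies level along the tag. Not to be scanned
- cross_tub: square clear tub of beads with a white cross divider, on a 140 x 85 x 6 mm white foot plate that also carries its code tag; container centre 28 mm behind (+x) the origin, 82-84 mm across, top 64 mm above the table. Origin: centre of the foot plate's underside; -x is the front, where the tag stands (tag centre 45 mm in front of the origin, 45 mm high). Loose, about 0.45 kg
- cross_tub_tag: tilted square paper tag with a square code, 46 x 46 x 3 mm, on a stiff hinged stalk at the robot-side end of the cross-divided tub. Origin: centre of its printed face, 45 mm above the table; z: straight out of the printed face (up and towards the tub's front, 24 to 38 degrees from vertical, different each time); y lies level along the tag. Not to be scanned
- bead_board: grey bead board, fixed, 180 (x) x 220 (y) mm, 8 mm thick, edge lip and ring forms up to 18 mm high. Origin: centre of underside
- board_tag: flat square paper tag with a square code, 46 x 46 x 3 mm, lying on the bead board 45 mm from its centre towards its +x edge. Origin: centre of its printed face, 11 mm above the table; z up. The second tag to scan
- bangle_a: bystander: amber bangle lying on the bead board round one of its raised ring forms, 68 mm outside diameter, 9 mm high; origin at centre of underside
- bangle_b: bystander: amber bangle lying on the bead board round one of its raised ring forms, 68 mm outside diameter, 9 mm high; origin at centre of underside
- glue_bottle: bystander: small bottle, 30 mm diameter, 65 mm tall, standing between the rest and the board; origin at centre of underside
Not all that is in view belongs to the job. What is shaped like the scanner but pink is not meant.

How it is judged:
By the outcome, as a careful person would: the job done as asked, in the order asked, and still so for the second after the job is handed in, with the robot touching nothing.
It also fails if it takes over 61 s, if anything falls off the work surface, if the arm or the gripper's body presses on something with over 40 N, if the wrist force passes 120 N, or if a joint passes its speed limit or range.

ROBOT

A 6-joint arm with a two-finger parallel gripper is mounted at the origin on the work surface. World frame = base frame: x ahead of the robot, y to its left, z up, the work surface at z = 0. Lengths are in m, angles in rad, forces in N, time in s.
With the tool pointing down it reaches from about 0.425 to 0.95 m from the base axis. Payload 3.5 kg.
Tool frame: the origin (TCP) lies on the centre line of the jaws, within the pads' length; the fingertips stand 8 mm ahead of it and the grasp point (between the pads) lies 11 mm behind it; z points along the fingers, y is the line along which they close (so a half turn about z gives the same grasp; the last joint's range is limited). The gripper opens to 85 mm and grips with 20 to 120 N. Pads are 22 mm wide; open, the fingers measure 114 mm over their backs; the gripper's body (76 mm by 85 mm) begins 54 mm behind the grasp point. The pads swing forward as they close: fully open they stand 13 mm farther back than shut.
Start: joints at [1.194, 0.286, 1.577, -0, 1.279, -0.15], TCP at [0.152, 0.658, 0.2] pointing down, gripper open.
Joint ranges: [-2.77, 2.77], [-0.9, 2.22], [0.21, 2.48], [-1.53, 4.67], [0.24, 2.81], [-2.84, 2.84]. Speed limits (rad/s): [2.79, 2.79, 3.14, 3.14, 3.14, 3.14].

INTERFACE

Orientations are given as a unit quaternion [x, y, z, w].
In Python, from plant import ctrl gives the robot as it stands. The module is installed in compiled form; this text tells all that it offers.
- The arm moves only by the tool send_rows, never from a script. Its argument "steps" is a list of rows, each a list of 5 numbers: the shift along the tool's x, y, z in m, then the turn about the tool's z in degrees, then the opening, from -1 (shut) to 1 (fully open). A call has 1 to 12 rows; each row is the pose to reach, as a shift and turn from the pose commanded when the call began, along the tool's axes at that moment; what a row does not reach only later rows make up. A row lasts 1/10 s, in which the tool goes at most 50 mm and 8.59 degrees, less where a joint would pass 70% of its speed; a pose out of reach is approached as far as the arm can. A call with a gripper value outside its range is refused whole. The fingers move at their own pace and stop on an object; "squeeze" is the grip in N (left out, the last holds). Time passes only in rows, so rows that repeat a pose let the fingers close. It gives the time, the measured TCP pose, the force, the opening and the grip force at its end, in the units of the state.
- ctrl.get_state(): the state, without advancing time (a new reading comes with each control period).
- ctrl.read_camera(name): name is "scene" or "side" or "wrist"; returns the picture (384x512x3 uint8, red, green, blue); there is no depth.
- ctrl.calibration(name): a dict with "intrinsics" (3x3 intrinsics, pixels), "extrinsics" (4x4, takes a point from world to camera coordinates); the wrist camera has in their place "tool_from_camera" (4x4, takes a point from camera to tool coordinates, whose origin is the TCP and whose axes are the flange's). Camera axes: x right, y up, looking along -z (the intrinsics and any distortion apply to the point x, -y, -z); pixel columns grow to the right and rows downward; lengths in m; the calibration is good to about 2 mm. A picture is of the moment at which its call begins: read the wrist's pose just before it. calibration takes no time and is no camera call.
- ctrl.sign_off(): hands the job in; it is judged then, once.
The state is a dict: "time": time; "qpos": joint angles; "dq": joint speeds; "joint_efforts": joint torques, N m; "eef_pos": TCP position; "tcp_rot": TCP orientation; "contact_force": force on the tool from outside, world axes, zero at the start; "wrist_torque": the same for the moment, N m; "opening": opening from 0.0 (shut) to 1.0 (fully open); "finger_force": force on a finger pad.
Only numpy, scipy, OpenCV 4.12 (cv2) and the standard library are available. Lean on these libraries where they do the work, as an engineer would, in place of code of your own. Each camera call takes 0.05 s, during which the arm holds its last target. There are 200 camera calls.

## Working session

There is one attempt and no reset: what is moved stays moved. The work goes in short steps, Python scripts to look and compute and a tool call to move; the robot and the scene stay as the last step left them, time stands still between calls to the robot, and variables do not carry over. Pictures are saved under pics/ and viewed, at most 10 in all, crops included, and the job is handed in when it is done.

Besides the shell and the picture viewer there is one more tool, called after ">>>" as name([rows], argument=value, ...), one row to a line, values as JSON. send_rows: Moves the arm, as the interface text tells. Its arguments: {"type":"object","properties":{"steps":{"type":"array","items":{"type":"array","items":{"type":"number"}}},"squeeze":{"type":"number"}},"required":["steps"]}

```bash
mkdir -p pics; ls; cat > h.py <<'E'
import numpy as np, cv2
from scipy.spatial.transform import Rotation as R
from plant import ctrl
def grab(n,f):
    s=ctrl.get_state(); im=ctrl.read_camera(n); cv2.imwrite(f'pics/{f}.png',im[:,:,::-1]); np.savez(f'pics/{f}.npz',im=im,p=s['eef_pos'],q=s['tcp_rot']); return s,im
def cam(n,s=None):
    c=ctrl.calibration(n); K=np.array(c['intrinsics']); D=np.array(c.get('distortion',np.zeros(5)),float)
    if n=='wrist':
        T=np.eye(4);T[:3,:3]=R.from_quat(s['tcp_rot']).as_matrix();T[:3,3]=s['eef_pos']; W=T@np.array(c['tool_from_camera'])
    else: W=np.linalg.inv(np.array(c['extrinsics']))
    return K,D,W
def ray(n,uv,s=None):
    K,D,W=cam(n,s); u=cv2.undistortPoints(np.array([[uv]],float),K,D)[0,0]
    d=W[:3,:3]@np.array([u[0],-u[1],-1.]); return W[:3,3],d
def onz(n,uv,z,s=None):
    o,d=ray(n,uv,s); return o+d*(z-o[2])/d[2]
def proj(n,P,s=None):
    K,D,W=cam(n,s); p=np.linalg.inv(W)@np.r_[P,1]; q=np.array([[p[0],-p[1],-p[2]]])
    return cv2.projectPoints(q,np.zeros(3),np.zeros(3),K,D)[0][0,0]
def cross(a,b):
    (o1,d1),(o2,d2)=a,b; A=np.c_[d1,-d2]; t=np.linalg.lstsq(A,o2-o1,rcond=None)[0]
    p,q=o1+t[0]*d1,o2+t[1]*d2; return (p+q)/2,np.linalg.norm(p-q)
E
python3 - <<'E'
from h import *
for n in ('scene','side','wrist'):
    s,im=grab(n,n+'0'); print(n,ctrl.calibration(n))
print(s)
a,b=[cv2.imread(f'pics/{n}0.png') for n in('scene','side')]
E
```

```text
pics
scene {'intrinsics': array([[432.95699405,   0.        , 261.14901822],
       [  0.        , 432.95699405, 186.13612651],
       [  0.        ,   0.        ,   1.        ]]), 'extrinsics': array([[-0.6849973 ,  0.72849266,  0.00878359,  0.37291367],
       [-0.54108039, -0.51677412,  0.66345801,  0.22679668],
       [ 0.48786342,  0.44971431,  0.74816196, -1.21230977],
       [ 0.        ,  0.        ,  0.        ,  1.        ]])}
side {'intrinsics': array([[397.43252033,   0.        , 256.91764962],
       [  0.        , 397.43252033, 194.19148119],
       [  0.        ,   0.        ,   1.        ]]), 'extrinsics': array([[ 0.75210663, -0.65877707, -0.01866518, -0.38256095],
       [ 0.34115175,  0.36493876,  0.86627662, -0.20939835],
       [-0.56387153, -0.65790005,  0.49921581, -0.63627801],
       [ 0.        ,  0.        ,  0.        ,  1.        ]])}
wrist {'intrinsics': array([[293.72732585,   0.        , 252.69061938],
       [  0.        , 293.72732585, 188.10127682],
       [  0.        ,   0.        ,   1.        ]]), 'tool_from_camera': array([[ 1.38314902e-03,  9.
[... 313 characters left out ...]

{'time': 0.1, 'qpos': array([ 1.19400279e+00,  2.87127790e-01,  1.57801119e+00,  1.18929064e-05,
        1.27860092e+00, -1.50005224e-01]), 'dq': array([-0.00012981, -0.00035159, -0.00375649, -0.00115078,  0.00019629,
       -0.00037263]), 'joint_efforts': array([-3.46223324e-04, -4.07294011e+01, -2.93699867e+01, -1.95802922e-04,
        3.43518135e-03,  6.27875522e-06]), 'eef_pos': array([0.15150189, 0.65710867, 0.19826227]), 'tcp_rot': array([ 1.13152949e-01,  9.93577001e-01, -1.03510928e-03, -2.85028445e-04]), 'contact_force': array([ 0.12070471, -0.05757817,  0.00805847]), 'wrist_torque': array([-0.01485306,  0.02375358,  0.02048913]), 'finger_force': 0.0, 'opening': 1.0007838396789075}
```

View pics/scene0.png

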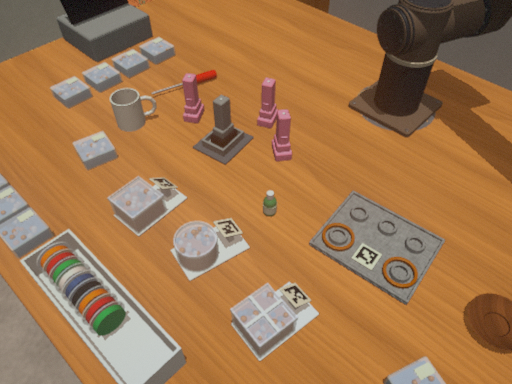

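View pics/side0.png

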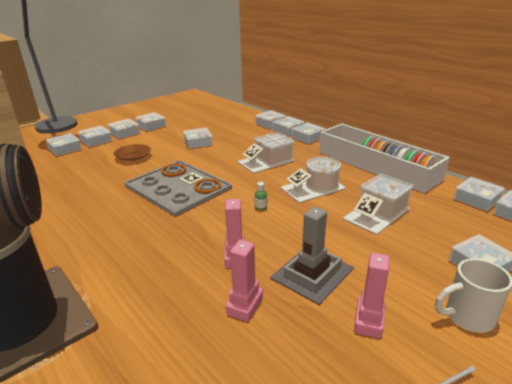

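```bash
python3 - <<'E'
from h import *
def P(name,a,b): p,e=cross(ray('scene',a),ray('side',b)); print(name,p.round(3),'gap',round(e,4))
P('scanner top',(222,99),(315,212))
P('bottle cap',(270,193),(262,186))
P('round tag',(229,231),(299,178))
P('square tag',(163,187),(368,206))
P('cross tag',(294,295),(253,153))
P('board tag',(367,257),(192,177))
for c in [(222,160),(194,143),(252,138),(220,120)]: print('rest corner',onz('scene',c,.006).round(3))
for c in [(229,231)]: print(onz('scene',c,.045).round(3))
print('board tag',onz('scene',(367,257),.011).round(3), onz('side',(192,177),.011).round(3))
for c in [(192,122),(268,125),(283,158)]: print('pink',onz('scene',c,.0).round(3))
print(cam('scene')[2][:3,3],cam('side')[2][:3,3])
a=cv2.imread('pics/scene0.png'); b=cv2.imread('pics/side0.png')
c=np.hstack([cv2.resize(a[80:280,150:282],None,fx=3,fy=3,interpolation=2),cv2.resize(b[130:330,250:382],None,fx=3,fy=3,interpolation=2)])
cv2.imwrite('pics/crop1.png',c[:, :800])
E
```

```text
scanner top [ 0.433 -0.233  0.135] gap 0.0037
bottle cap [ 0.52  -0.002  0.059] gap 0.0056
round tag [ 0.638 -0.005  0.038] gap 0.0057
square tag [ 0.654 -0.196  0.037] gap 0.0033
cross tag [0.655 0.184 0.039] gap 0.0017
board tag [0.478 0.227 0.01 ] gap 0.0027
rest corner [ 0.486 -0.186  0.006]
rest corner [ 0.493 -0.281  0.006]
rest corner [ 0.379 -0.188  0.006]
rest corner [ 0.386 -0.299  0.006]
[0.64  0.001 0.045]
board tag [0.477 0.228 0.011] [0.478 0.225 0.011]
pink [ 0.439 -0.353  0.   ]
pink [ 0.308 -0.198  0.   ]
pink [ 0.374 -0.087  0.   ]
[0.96960168 0.39073084 0.75325846] [ 3.84187054e-04 -5.94212141e-01  4.91896371e-01]
```

View pics/crop1.png

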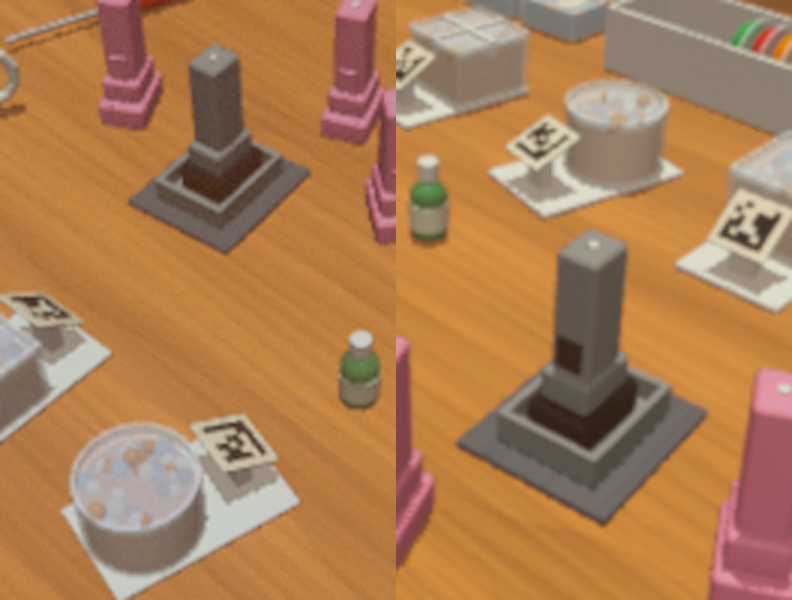

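I see the grey scanner upright in its rest at scene px (222,125). The look-alikes are three pink ones at (192,98), (268,103) and (283,136), so I choose the grey one. The round tub's tag is at scene px (229,231) and the board tag at (367,257). The positions from both views agree: rest ≈ (0.435,-0.236), round tag ≈ (0.638,-0.003) and board tag ≈ (0.477,0.227).

The moves only turn about the tool's z axis, so I'll first see what the arm does at the edge of its reach and whether that lets me tilt the tool.

>>> send_rows([
  [-0.54,0.33,0,0,1],
  [-0.54,0.33,0,0,1],
  [-0.54,0.33,0,0,1],
  [-0.54,0.33,0,0,1],
  [-0.54,0.33,0,0,1],
  [-0.54,0.33,0,0,1],
  [-0.54,0.33,0,0,1],
  [-0.54,0.33,0,0,1],
  [-0.54,0.33,0,0,1],
  [-0.54,0.33,0,0,1],
  [-0.54,0.33,0,0,1],
  [-0.54,0.33,0,0,1],
])

```text
time: 1.35
eef_pos: [0.6338, 0.7691, 0.175]
tcp_rot: [0.114, 0.993, 0.01, 0.006]
contact_force: [-0.5, 0.0, -0.1]
opening: 1.005
finger_force: 0.0
```

>>> send_rows([
  [-0.1,0.15,-0.1,0,1],
  [-0.1,0.15,-0.1,0,1],
  [-0.1,0.15,-0.1,0,1],
  [-0.1,0.15,-0.1,0,1],
])

```text
time: 1.75
eef_pos: [0.6417, 0.7623, 0.2268]
tcp_rot: [0.112, 0.993, 0.028, 0.019]
contact_force: [-0.4, 0.5, -0.3]
opening: 0.998
finger_force: 0.0
```

```bash
python3 - <<'E'
from h import *
s=ctrl.get_state(); print(s['eef_pos'],s['qpos'].round(3),s['tcp_rot'],R.from_quat(s['tcp_rot']).as_matrix()[:,2])
E
```

```text
[0.64173374 0.76229319 0.22676422] [ 0.768  1.164  0.21   0.007  1.701 -0.577] [0.11229966 0.99310635 0.02799257 0.01857364] [ 0.04317832  0.05142758 -0.99774287]
```

>>> send_rows([
  [-0.08,-0.14,0,0,1],
  [-0.08,-0.14,0,0,1],
  [-0.08,-0.14,0,0,1],
  [-0.08,-0.14,0,0,1],
  [-0.08,-0.14,0,0,1],
])

```text
time: 2.25
eef_pos: [0.6921, 0.6043, 0.2204]
tcp_rot: [0.115, 0.993, 0.027, 0.019]
contact_force: [0.2, 0.8, -0.1]
opening: 1.0
finger_force: 0.0
```

```bash
python3 - <<'E'
from h import *
s=ctrl.get_state(); print(s['eef_pos'],s['qpos'].round(3),s['tcp_rot'],R.from_quat(s['tcp_rot']).as_matrix()[:,2])
E
```

```text
[0.69210737 0.60425307 0.22040559] [ 0.603  0.818  0.791  0.016  1.468 -0.739] [0.11489952 0.99281739 0.02719892 0.01928606] [ 0.04454537  0.0495752  -0.99777653]
```

The tilt taken at the reach limit stays in the commanded pose, so I can tip the tool that way. Next I go over the round tub to measure its tag from close by.

>>> send_rows([
  [-0.05,-0.6,-0.03,-13,1],
  [-0.05,-0.6,-0.03,-13,1],
  [-0.05,-0.6,-0.03,-13,1],
  [-0.05,-0.6,-0.03,-13,1],
  [-0.05,-0.6,-0.03,-13,1],
  [-0.05,-0.6,-0.03,-13,1],
  [-0.05,-0.6,-0.03,-13,1],
  [-0.05,-0.6,-0.03,-13,1],
  [-0.05,-0.6,-0.03,-13,1],
  [-0.05,-0.6,-0.03,-13,1],
  [-0.05,-0.6,-0.03,-13,1],
  [-0.05,-0.6,-0.03,-13,1],
])

```text
time: 3.45
eef_pos: [0.6049, 0.0131, 0.2174]
tcp_rot: [-0.002, 0.999, 0.023, 0.023]
contact_force: [0.5, -0.5, -0.4]
opening: 1.0
finger_force: 0.0
```

>>> send_rows([
  [0,0,0.0,0,1],
  [0,0,0.0,0,1],
])

```text
time: 3.65
eef_pos: [0.605, 0.0135, 0.2166]
tcp_rot: [0.0, 0.999, 0.024, 0.022]
contact_force: [-0.3, 0.8, 0.4]
opening: 0.999
finger_force: 0.0
```

```bash
python3 - <<'E'
from h import *
s,im=grab('wrist','w1'); print(s['time'],s['eef_pos'],s['qpos'].round(3),R.from_quat(s['tcp_rot']).as_matrix().round(4))
cv2.imwrite('pics/w1b.png',cv2.resize(im[:,:,::-1],None,fx=1.5,fy=1.5,interpolation=2))
E
```

```text
3.65 [0.60495275 0.01346478 0.21659515] [-0.171  0.094  1.768  0.057  1.244 -1.759] [[-9.990e-01 -6.000e-04  4.410e-02]
 [ 1.500e-03  9.989e-01  4.730e-02]
 [-4.400e-02  4.740e-02 -9.979e-01]]
```

View pics/w1b.png

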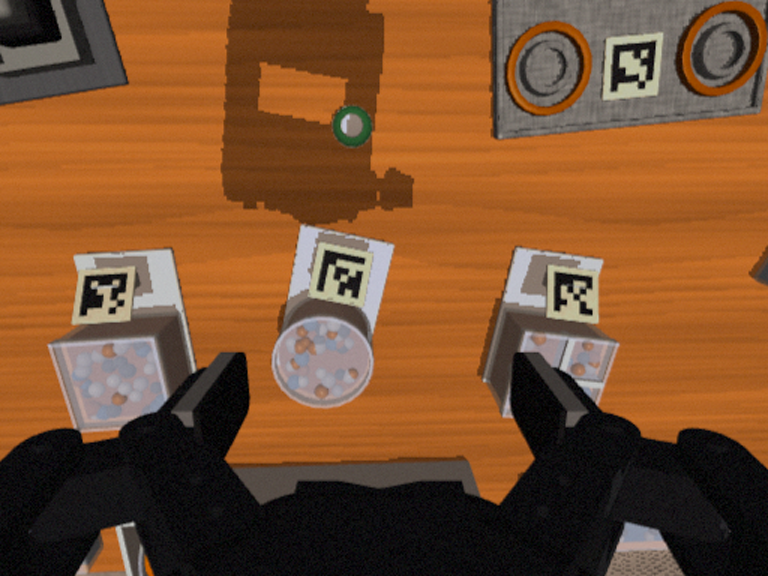

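The wrist view shows the round tub with its tag at about (341,272) in the 1.5x picture, the board tag at (632,66), the bottle at (351,126) and part of the rest at top left.

```bash
cat >> h.py <<'E'
def quad(im,uv,half=40):
    """corners of the cream tag round uv"""
    x0,y0=max(int(uv[0])-half,0),max(int(uv[1])-half,0); c=im[y0:y0+2*half,x0:x0+2*half]
    k=8; c=cv2.resize(c,None,fx=k,fy=k,interpolation=cv2.INTER_CUBIC); hsv=cv2.cvtColor(c,cv2.COLOR_RGB2HSV)
    m=cv2.inRange(hsv,(18,28,130),(40,120,255)); m=cv2.morphologyEx(m,cv2.MORPH_OPEN,np.ones((7,7)))
    cs=cv2.findContours(m,cv2.RETR_EXTERNAL,cv2.CHAIN_APPROX_NONE)[0]
    pt=((uv[0]-x0+.5)*k,(uv[1]-y0+.5)*k)
    cs=[cv2.convexHull(q) for q in cs if cv2.contourArea(q)>2000]; cs=[q for q in cs if cv2.pointPolygonTest(q,pt,False)>=0]
    h=max(cs,key=cv2.contourArea)
    a=cv2.approxPolyDP(h,.04*cv2.arcLength(h,True),True)[:,0].astype(float)
    # refine: fit lines to each side
    L=[];P=h[:,0].astype(float)
    full=np.array([p for q in cv2.findContours(cv2.drawContours(np.zeros_like(m),[h],-1,255,-1),0,cv2.CHAIN_APPROX_NONE)[0] for p in q[:,0]],float)
    n=len(a)
    for i in range(n):
        p,q=a[i],a[(i+1)%n]; d=(q-p)/np.linalg.norm(q-p); t=(full-p)@d; off=abs((full-p)@[-d[1],d[0]])
        sel=full[(t>.15*np.linalg.norm(q-p))&(t<.85*np.linalg.norm(q-p))&(off<12)]
        vx,vy,cx,cy=cv2.fitLine(sel.astype(np.float32),cv2.DIST_HUBER,0,.01,.01).ravel(); L.append(np.cross([cx,cy,1],[cx+vx,cy+vy,1]))
    C=[]
    for i in range(n):
        x=np.cross(L[i-1],L[i]); C.append(x[:2]/x[2])
    return (np.array(C)+.5)/k-.5+[x0,y0]
def pnp(n,C,s=None,a=.046):
    K,D,W=cam(n,s); h=a/2; O=np.array([[-h,h,0],[h,h,0],[h,-h,0],[-h,-h,0]])
    out=[]
    _,rv,tv,er=cv2.solvePnPGeneric(O,C.reshape(-1,1,2),K,D,flags=cv2.SOLVEPNP_IPPE_SQUARE)
    F=np.diag([1,-1,-1])
    for r,t,e in zip(rv,tv,er):
        Rm=W[:3,:3]@F@cv2.Rodrigues(r)[0]; out.append((W[:3,:3]@F@t.ravel()+W[:3,3],Rm,float(e[0])))
    return out
E
python3 - <<'E'
from h import *
z=np.load('pics/w1.npz'); s={'eef_pos':z['p'],'tcp_rot':z['q']}
for n,uv in (('round',(227,181)),('cross',(381,195)),('square',(69,196)),('board',(421,44))):
    C=quad(z['im'],uv); print(n,C.round(1).tolist())
    if len(C)==4:
        for p,Rm,e in pnp('wrist',C,s):
            nn=Rm[:,2]; print('  ',p.round(4),'n',nn.round(3),'tilt',np.degrees(np.arccos(abs(nn[2]))).round(1),'err',round(e,2))
        print('  plane centre',onz('wrist',C.mean(0),.011 if n=='board' else .045,s).round(4))
a=onz('wrist',(323/1.5,362/1.5),.064,s); print('tub top centre',a)
E
```

```text
round [[211.9, 159.9], [248.8, 167.6], [241.8, 205.0], [204.2, 197.7]]
   [ 0.6343 -0.0094  0.0507] n [-0.282  0.212  0.936] tilt 20.7 err 0.16
   [ 0.6343 -0.0099  0.0508] n [-0.294 -0.13   0.947] tilt 18.7 err 0.22
  plane centre [ 0.636 -0.01   0.045]
cross [[364.6, 174.9], [398.4, 180.4], [398.4, 215.7], [363.7, 211.6]]
   [0.6533 0.1822 0.0514] n [-0.491  0.106  0.865] tilt 30.1 err 0.18
   [0.6534 0.1805 0.0522] n [-0.019 -0.843  0.537] tilt 57.5 err 0.94
  plane centre [0.6559 0.1854 0.045 ]
square [[90.1, 176.5], [87.0, 214.0], [47.2, 216.1], [52.2, 179.1]]
   [ 0.6497 -0.1979  0.0478] n [-0.558 -0.039  0.829] tilt 34.0 err 0.15
   [ 0.65   -0.1964  0.0485] n [0.086 0.847 0.525] tilt 58.4 err 0.94
  plane centre [ 0.6511 -0.1997  0.045 ]
board [[442.8, 20.1], [438.8, 63.5], [400.9, 67.7], [403.4, 23.9]]
   [0.4781 0.2181 0.0232] n [-0.     0.024  1.   ] tilt 1.3 err 0.06
   [0.4785 0.2168 0.0232] n [ 0.209 -0.869  0.449] tilt 63.3 err 0.98
  plane centre [0.4759 0.2251 0.011 ]
tub top centre [ 0.70559809 -0.02499281  0.064     ]
```

```bash
python3 - <<'E'
from h import *
z=np.load('pics/w1.npz'); s={'eef_pos':z['p'],'tcp_rot':z['q']}
V={'wrist':(z['im'],{'round':(227,181),'cross':(381,195),'square':(69,196)},s),
   'scene':(np.load('pics/scene0.npz')['im'],{'round':(229,231),'cross':(294,295),'square':(163,187)},None),
   'side':(np.load('pics/side0.npz')['im'],{'round':(299,178),'cross':(253,153),'square':(368,206)},None)}
for t,yaw in (('round',-.21),('cross',0),('square',0)):
    Q={}
    for n,(im,uv,ss) in V.items():
        try: C=quad(im,uv[t],25 if n!='wrist' else 40)
        except Exception as e: print(n,'fail',e); continue
        if len(C)!=4: print(n,len(C)); continue
        p=np.array([onz(n,c,.045,ss) for c in C]); c=p.mean(0); ang=np.arctan2(*(p-c)[:,[1,0]].T); 
        # order by angle around centre relative to front
        o=np.argsort(np.mod(ang-np.pi/4*0+0.0-yaw-.0,2*np.pi)); Q[n]=C[o]
        print(t,n,C[o].round(1).tolist(),'centre',c.round(4), 'ang',np.degrees(ang[o]).round(0))
    for a in Q:
        for b in Q:
            if a<b:
                P=[];g=[]
                for i in range(4):
                    p,e=cross(ray(a,Q[a][i],V[a][2]),ray(b,Q[b][i],V[b][2])); P.append(p);g.append(e)
                P=np.array(P); u=P-P.mean(0); nn=np.linalg.svd(u)[2][2]; nn*=np.sign(nn[2])
                print(' ',a,b,'c',P.mean(0).round(4),'n',nn.round(3),'tilt',np.degrees(np.arccos(nn[2])).round(1),'sides',[round(1000*np.linalg.norm(P[i]-P[i-1])) for i in range(4)],'gap',np.round(1000*np.array(g),1))
E
```

```text
round wrist [[241.8, 205.0], [248.8, 167.6], [211.9, 159.9], [204.2, 197.7]] centre [ 0.6365 -0.01    0.045 ] ang [  32.  125. -150.  -56.]
round scene [[223.1, 237.6], [242.9, 233.2], [230.9, 217.5], [212.5, 221.3]] centre [ 0.6356 -0.0084  0.045 ] ang [  28.  109. -151.  -72.]
side 5
  scene wrist c [ 0.6355 -0.0092  0.0447] n [-0.383  0.132  0.914] tilt 23.9 sides [46, 48, 46, 47] gap [0.2 2.  1.7 2.2]
cross wrist [[398.4, 215.7], [398.4, 180.4], [364.6, 174.9], [363.7, 211.6]] centre [0.6564 0.1856 0.045 ] ang [  44.  137. -138.  -44.]
cross scene [[294.8, 308.2], [311.4, 300.6], [294.6, 282.4], [277.4, 288.0]] centre [0.6557 0.186  0.045 ] ang [  41.  112. -140.  -70.]
cross side [[253.8, 142.5], [242.5, 153.4], [248.6, 163.0], [264.2, 147.8]] centre [0.6525 0.182  0.045 ] ang [  46.  164. -138.   -6.]
  scene wrist c [0.6555 0.1859 0.0447] n [-0.487  0.093  0.868] tilt 29.7 sides [47, 47, 46, 48] gap [0.  1.5 0.8 0.2]
  scene side c [0.6545 0.1853 0.0427] n [-0.537  0.038  0.843] tilt 32.6 sides [49, 46, 50, 58] gap [0.7 2.3 3.5 2.9]
  side wrist c [0.6565 0.1874 0.0412] n [-0.637 -0.053  0.769] tilt 39.7 sides [47, 46, 40, 57] gap [0.6 0.7 4.8 3. ]
square wrist [[87.0, 214.0], [90.1, 176.5], [52.2, 179.1], [47.2, 216.1]] centre [ 0.6516 -0.1998  0.045 ] ang [  37.  131. -146.  -51.]
square scene [[161.4, 188.7], [179.9, 187.6], [164.0, 179.6], [147.8, 177.7]] centre [ 0.6501 -0.196   0.045 ] ang [  37.  116. -137.  -71.]
side fail OpenCV(4.12.0) /io/opencv/modules/imgproc/src/linefit.cpp:50: error: (-215:Assertion failed) count > 0 in function 'fitLine2D_wods'

  scene wrist c [ 0.6499 -0.1977  0.045 ] n [-0.601 -0.098  0.793] tilt 37.5 sides [45, 48, 51, 50] gap [0.1 7.2 6.5 0.2]
```

Tag geometry, with consistent sizes and height: centre (0.636,-0.009,0.045), normal tilted about 24.5° towards -x at a yaw of about -13°. Next I try the inner reach limit at azimuth +47°, which should take out the tilt I have now.

>>> send_rows([
  [0.35,0.26,0,0,1],
  [0.35,0.26,0,0,1],
  [0.35,0.26,0,0,1],
  [0.35,0.26,0,0,1],
  [0.35,0.26,0,0,1],
  [0.35,0.26,0,0,1],
  [0.35,0.26,0,0,1],
  [0.35,0.26,0,0,1],
  [0.35,0.26,0,0,1],
  [0.35,0.26,0,0,1],
])

```text
time: 4.7
eef_pos: [0.2493, 0.2768, 0.2136]
tcp_rot: [-0.005, 0.999, 0.025, 0.02]
contact_force: [0.6, -0.4, -0.2]
opening: 0.997
finger_force: 0.0
```

```bash
cat > st.py <<'E'
from h import *
s=ctrl.get_state(); print(round(s['time'],2),s['eef_pos'].round(4),s['qpos'].round(3).tolist()); print(R.from_quat(s['tcp_rot']).as_matrix().round(4).tolist())
E
python3 st.py
```

```text
4.7 [0.2493 0.2768 0.2136] [0.546, -0.513, 2.281, 0.023, 1.314, -1.041]
[[-0.9991, -0.0116, 0.04], [-0.0096, 0.9987, 0.0503], [-0.0405, 0.0499, -0.9979]]
```

>>> send_rows([
  [0.12,-0.12,0,0,1],
  [0.12,-0.12,0,0,1],
  [0.12,-0.12,0,0,1],
  [0.12,-0.12,0,0,1],
  [0.12,-0.12,0,0,1],
])

```text
time: 5.2
eef_pos: [0.1682, 0.1938, 0.2065]
tcp_rot: [-0.001, 1.0, 0.012, 0.01]
contact_force: [0.4, 0.1, 0.8]
opening: 0.998
finger_force: 0.0
```

```bash
python3 st.py
```

```text
5.2 [0.1682 0.1938 0.2065] [0.436, -0.895, 2.482, 0.013, 1.526, -1.137]
[[-0.9998, -0.0018, 0.0197], [-0.0013, 0.9997, 0.0236], [-0.0198, 0.0236, -0.9995]]
```

>>> send_rows([
  [0.05,-0.05,0,0,1],
  [0.05,-0.05,0,0,1],
])

```text
time: 5.4
eef_pos: [0.1572, 0.1904, 0.2059]
tcp_rot: [-0.001, 1.0, -0.001, -0.001]
contact_force: [0.7, -0.1, -0.4]
opening: 1.002
finger_force: 0.0
```

```bash
python3 st.py
```

```text
5.4 [0.1572 0.1904 0.2059] [0.461, -0.895, 2.483, -0.001, 1.557, -1.111]
[[-1.0, -0.0011, -0.0028], [-0.0011, 1.0, -0.0027], [0.0028, -0.0027, -1.0]]
```

>>> send_rows([
  [-0.29,-0.09,-0.02,0,1],
  [-0.29,-0.09,-0.02,0,1],
  [-0.29,-0.09,-0.02,0,1],
  [-0.29,-0.09,-0.02,0,1],
  [-0.29,-0.09,-0.02,0,1],
  [-0.29,-0.09,-0.02,0,1],
  [-0.29,-0.09,-0.02,0,1],
])

```text
time: 6.1
eef_pos: [0.4515, 0.0986, 0.2238]
tcp_rot: [0.001, 1.0, -0.002, -0.002]
contact_force: [-0.5, 0.3, 0.1]
opening: 0.998
finger_force: 0.0
```

>>> send_rows([
  [0.01,-0.34,0,0,1],
  [0.01,-0.34,0,0,1],
  [0.01,-0.34,0,0,1],
  [0.01,-0.34,0,0,1],
  [0.01,-0.34,0,0,1],
  [0.01,-0.34,0,0,1],
  [0.01,-0.34,0,0,1],
  [0.01,-0.34,0,0,1],
  [0.01,-0.34,0,0,1],
  [0.01,-0.34,0,0,1],
])

```text
time: 7.1
eef_pos: [0.4376, -0.2384, 0.2255]
tcp_rot: [-0.001, 1.0, -0.001, -0.002]
contact_force: [-0.7, 0.3, 0.4]
opening: 1.003
finger_force: 0.0
```

```bash
python3 st.py; python3 - <<'E'
from h import *
s,im=grab('wrist','w2'); cv2.imwrite('pics/w2b.png',cv2.resize(im[:,:,::-1],None,fx=1.5,fy=1.5,interpolation=2))
E
```

```text
7.1 [ 0.4376 -0.2384  0.2255] [-0.701, -0.131, 1.972, -0.003, 1.301, -2.272]
[[-1.0, -0.0015, -0.0031], [-0.0015, 1.0, -0.0017], [0.0031, -0.0017, -1.0]]
```

View pics/w2b.png

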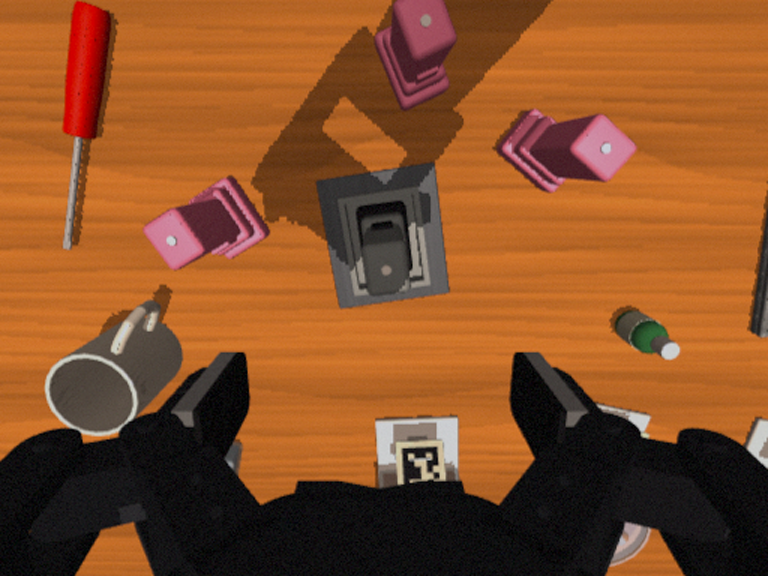

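The wrist view shows the grey scanner in its rest, handle end at about (387,270) in the 1.5x picture. The rest is turned about 9°. The pink ones stand clear at (172,241), (606,148) and (425,20).

```bash
python3 - <<'E'
from h import *
z=np.load('pics/w2.npz'); s={'eef_pos':z['p'],'tcp_rot':z['q']}; im=z['im']
f=lambda u,v,h: onz('wrist',(u/1.5-.17,v/1.5-.17),h,s)
print('pin',f(387,270,.137))
c=[f(*p,.006) for p in((317,182),(436,164),(449,289),(340,307))]; print('plate',np.mean(c,0),[np.linalg.norm(c[i]-c[i-1]).round(4) for i in range(4)])
for i in range(4): print(np.degrees(np.arctan2(*(c[i]-c[i-1])[[1,0]])).round(1))
# dot centroid
g=cv2.cvtColor(im,cv2.COLOR_RGB2GRAY)[172:188,250:266].astype(float); w=np.clip(g-g.min()-.6*(g.max()-g.min()),0,None); yy,xx=np.mgrid[172:188,250:266]
u=((w*xx).sum()/w.sum(),(w*yy).sum()/w.sum()); print('dot',u,onz('wrist',u,.137,s))
E
```

```text
pin [ 0.43661245 -0.23377243  0.137     ]
plate [ 0.43907748 -0.23306572  0.006     ] [np.float64(0.1166), np.float64(0.1047), np.float64(0.1139), np.float64(0.1038)]
-171.3
98.5
8.2
-80.0
dot (np.float64(257.1494826971103), np.float64(179.7538351765965)) [ 0.43654192 -0.23440262  0.137     ]
```

>>> send_rows([
  [0.001,0.004,0.0,-8.6,1],
  [0.001,0.004,0.02,-8.6,1],
  [0.001,0.004,0.05,-8.6,1],
  [0.001,0.004,0.08,-8.6,1],
  [0.001,0.004,0.11,-8.6,1],
  [0.001,0.004,0.13,-8.6,1],
  [0.001,0.004,0.13,-8.6,1],
])

```text
time: 7.85
eef_pos: [0.4343, -0.2328, 0.0924]
tcp_rot: [-0.076, 0.997, 0.001, -0.004]
contact_force: [0.1, 0.0, 0.3]
opening: 0.998
finger_force: 0.0
```

>>> send_rows([
  [0,0,0,0,-1],
  [0,0,0,0,-1],
  [0,0,0,0,-1],
  [0,0,0,0,-1],
  [0,0,0,0,-1],
  [0,0,0,0,-1],
  [0,0,0,0,-1],
  [0,0,0,0,-1],
], squeeze=60)

```text
time: 8.65
eef_pos: [0.4372, -0.2368, 0.0973]
tcp_rot: [-0.075, 0.997, -0.002, -0.0]
contact_force: [0.4, 2.1, 5.9]
opening: 0.306
finger_force: 59.7
```

```bash
python3 st.py; python3 -c "
from h import *
for n in('scene','side'): grab(n,n+'1')
a=cv2.imread('pics/scene1.png')[50:200,150:300];b=cv2.imread('pics/side1.png')[160:310,240:390]
cv2.imwrite('pics/g1.png',cv2.resize(np.hstack([a,b]),None,fx=2.6,fy=2.6,interpolation=2))
print(s if 0 else ctrl.get_state()['contact_force'])"
```

```text
8.65 [ 0.4372 -0.2368  0.0973] [-0.699, 0.003, 2.093, -0.004, 1.043, -2.418]
[[-0.9888, -0.1494, -0.0003], [-0.1494, 0.9888, -0.0037], [0.0009, -0.0036, -1.0]]
[-0.08977629  1.09633732  6.50875596]
```

View pics/g1.png

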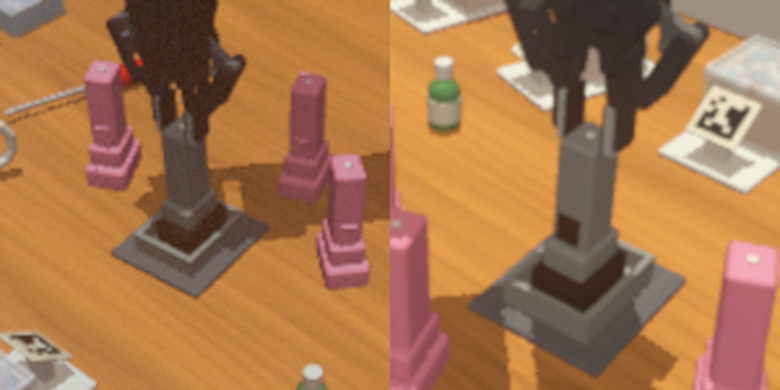

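The grip is good: both pads lie on the handle near its top and the scanner is upright in the rest. Now I lift it and go out to the reach limit near azimuth -13°.

>>> send_rows([
  [0,0,-0.02,0,-1],
  [0,0,-0.05,0,-1],
  [0,0,-0.09,0,-1],
  [0,0,-0.13,0,-1],
  [0,0,-0.17,0,-1],
  [0,0,-0.2,0,-1],
])

```text
time: 9.35
eef_pos: [0.4368, -0.2359, 0.2979]
tcp_rot: [-0.075, 0.997, -0.002, -0.001]
contact_force: [0.7, -0.2, -0.8]
opening: 0.311
finger_force: 59.3
```

>>> send_rows([
  [-0.04,-0.007,0,0,-1],
  [-0.09,-0.014,0,0,-1],
  [-0.14,-0.021,0,0,-1],
  [-0.19,-0.028,0,0,-1],
  [-0.24,-0.035,0,0,-1],
  [-0.29,-0.042,0,0,-1],
  [-0.34,-0.05,0,0,-1],
  [-0.39,-0.057,0,0,-1],
  [-0.44,-0.065,0,0,-1],
  [-0.49,-0.073,0,0,-1],
  [-0.54,-0.085,0,0,-1],
  [-0.59,-0.095,0,0,-1],
])

```text
time: 10.55
eef_pos: [0.9402, -0.2256, 0.2501]
tcp_rot: [-0.075, 0.997, 0.002, -0.004]
contact_force: [0.3, -0.2, -8.0]
opening: 0.304
finger_force: 59.7
```

```bash
python3 st.py
```

```text
10.55 [ 0.9402 -0.2256  0.2501] [-0.34, 1.127, 0.231, -0.0, 1.793, -2.061]
[[-0.9887, -0.1498, -0.0085], [-0.1498, 0.9887, 0.0027], [0.008, 0.004, -1.0]]
```

>>> send_rows([
  [-0.1,-0.04,0,0,-1],
  [-0.1,-0.04,0,0,-1],
  [-0.1,-0.04,0,0,-1],
])

```text
time: 10.85
eef_pos: [0.9586, -0.2307, 0.2554]
tcp_rot: [-0.075, 0.997, -0.011, 0.028]
contact_force: [-1.0, -0.6, -1.6]
opening: 0.302
finger_force: 59.7
```

```bash
python3 st.py
```

```text
10.85 [ 0.9586 -0.2307  0.2554] [-0.339, 1.134, 0.21, 0.003, 1.738, -2.06]
[[-0.9872, -0.1487, 0.0571], [-0.1499, 0.9885, -0.0173], [-0.0538, -0.0257, -0.9982]]
```

>>> send_rows([
  [-0.1,-0.03,0,0,-1],
  [-0.1,-0.03,0,0,-1],
  [-0.1,-0.03,0,0,-1],
])

```text
time: 11.15
eef_pos: [0.9744, -0.2258, 0.2381]
tcp_rot: [-0.075, 0.996, -0.015, 0.043]
contact_force: [-0.1, -0.8, -1.9]
opening: 0.301
finger_force: 59.7
```

>>> send_rows([
  [-0.1,-0.03,0,0,-1],
  [-0.1,-0.03,0,0,-1],
  [-0.1,-0.03,0,0,-1],
])

```text
time: 11.45
eef_pos: [0.9887, -0.2214, 0.2236]
tcp_rot: [-0.075, 0.995, -0.02, 0.058]
contact_force: [-0.1, 1.1, -1.3]
opening: 0.304
finger_force: 59.7
```

>>> send_rows([
  [-0.1,-0.03,0,0,-1],
  [-0.1,-0.03,0,0,-1],
  [-0.1,-0.03,0,0,-1],
])

```text
time: 11.75
eef_pos: [1.0017, -0.2174, 0.2138]
tcp_rot: [-0.075, 0.994, -0.024, 0.073]
contact_force: [0.3, 0.2, -1.4]
opening: 0.304
finger_force: 59.7
```

```bash
python3 st.py
```

```text
11.75 [ 1.0017 -0.2174  0.2138] [-0.315, 1.18, 0.21, 0.011, 1.597, -2.036]
[[-0.978, -0.1457, 0.1496], [-0.1528, 0.9875, -0.0375], [-0.1422, -0.0596, -0.988]]
```

>>> send_rows([
  [-0.4,-0.12,-0.15,0,-1],
  [-0.4,-0.12,-0.15,0,-1],
  [-0.4,-0.12,-0.15,0,-1],
  [-0.4,-0.12,-0.15,0,-1],
  [-0.4,-0.12,-0.15,0,-1],
  [-0.4,-0.12,-0.15,0,-1],
])

```text
time: 12.35
eef_pos: [1.0003, -0.2028, 0.2644]
tcp_rot: [-0.075, 0.993, -0.029, 0.09]
contact_force: [0.6, -0.7, -1.1]
opening: 0.3
finger_force: 59.7
```

```bash
python3 st.py
```

```text
12.35 [ 1.0003 -0.2028  0.2644] [-0.302, 1.13, 0.21, 0.012, 1.613, -2.022]
[[-0.9726, -0.1436, 0.1828], [-0.154, 0.9871, -0.0444], [-0.1741, -0.0713, -0.9821]]
```

>>> send_rows([
  [-0.2,-0.06,0,0,-1],
])

```text
time: 12.45
eef_pos: [1.0098, -0.2023, 0.2628]
tcp_rot: [-0.075, 0.991, -0.033, 0.104]
contact_force: [0.3, 0.4, -0.6]
opening: 0.299
finger_force: 59.7
```

>>> send_rows([
  [-0.2,-0.06,0,0,-1],
])

```text
time: 12.55
eef_pos: [1.0189, -0.2011, 0.2588]
tcp_rot: [-0.075, 0.99, -0.036, 0.116]
contact_force: [0.8, -0.1, -1.1]
opening: 0.303
finger_force: 59.7
```

>>> send_rows([
  [-0.2,-0.06,0,0,-1],
])

```text
time: 12.65
eef_pos: [1.0274, -0.2002, 0.2577]
tcp_rot: [-0.075, 0.988, -0.04, 0.129]
contact_force: [-0.8, 0.3, -1.5]
opening: 0.305
finger_force: 59.7
```

>>> send_rows([
  [-0.2,-0.06,0,0,-1],
])

```text
time: 12.75
eef_pos: [1.0356, -0.1992, 0.2589]
tcp_rot: [-0.075, 0.986, -0.044, 0.143]
contact_force: [-0.5, -0.1, -1.3]
opening: 0.302
finger_force: 59.7
```

```bash
python3 st.py
```

```text
12.75 [ 1.0356 -0.1992  0.2589] [-0.291, 1.142, 0.211, 0.021, 1.489, -2.012]
[[-0.9481, -0.1347, 0.2879], [-0.1596, 0.9851, -0.0645], [-0.2749, -0.1071, -0.9555]]
```

>>> send_rows([
  [-0.2,-0.06,0,0,-1],
])

```text
time: 12.85
eef_pos: [1.0434, -0.1983, 0.2621]
tcp_rot: [-0.075, 0.984, -0.047, 0.156]
contact_force: [0.6, 0.2, -1.6]
opening: 0.304
finger_force: 59.7
```

>>> send_rows([
  [-0.2,-0.06,0,0,-1],
])

```text
time: 12.95
eef_pos: [1.0507, -0.1973, 0.2665]
tcp_rot: [-0.074, 0.981, -0.051, 0.17]
contact_force: [-0.5, -0.5, -0.5]
opening: 0.299
finger_force: 59.7
```

>>> send_rows([
  [-0.2,-0.06,0,0,-1],
])

```text
time: 13.05
eef_pos: [1.0575, -0.1964, 0.272]
tcp_rot: [-0.074, 0.979, -0.054, 0.183]
contact_force: [-0.4, 0.1, -1.1]
opening: 0.309
finger_force: 59.7
```

>>> send_rows([
  [-0.2,-0.06,0,0,-1],
])

```text
time: 13.15
eef_pos: [1.0638, -0.1955, 0.2788]
tcp_rot: [-0.074, 0.976, -0.058, 0.196]
contact_force: [-0.1, -0.5, -1.6]
opening: 0.301
finger_force: 59.7
```

```bash
python3 st.py
```

```text
13.15 [ 1.0638 -0.1955  0.2788] [-0.283, 1.134, 0.211, 0.03, 1.386, -2.005]
[[-0.9119, -0.1222, 0.3917], [-0.1675, 0.9823, -0.0836], [-0.3746, -0.1418, -0.9163]]
```

>>> send_rows([
  [0.041,0.024,-0.015,0,-1],
  [0.081,0.049,-0.03,0,-1],
  [0.122,0.073,-0.045,0,-1],
  [0.163,0.097,-0.06,0,-1],
  [0.203,0.122,-0.075,0,-1],
  [0.244,0.146,-0.089,0,-1],
  [0.285,0.171,-0.104,0,-1],
  [0.325,0.195,-0.119,0,-1],
  [0.366,0.219,-0.134,0,-1],
  [0.406,0.244,-0.149,0,-1],
  [0.447,0.268,-0.164,0,-1],
  [0.447,0.268,-0.164,0,-1],
])

```text
time: 14.35
eef_pos: [0.5571, 0.0072, 0.2252]
tcp_rot: [-0.074, 0.976, -0.058, 0.197]
contact_force: [-0.7, -0.2, -0.8]
opening: 0.306
finger_force: 59.7
```

>>> send_rows([
  [0,0,0,0,-1],
])

```text
time: 14.45
eef_pos: [0.5519, 0.0093, 0.2206]
tcp_rot: [-0.075, 0.977, -0.056, 0.192]
contact_force: [-0.8, 0.6, -2.4]
opening: 0.306
finger_force: 59.7
```

```bash
python3 st.py; python3 -c "
from h import *
s,im=grab('wrist','w3'); cv2.imwrite('pics/w3b.png',cv2.resize(im[:,:,::-1],None,fx=1.5,fy=1.5,interpolation=2))
grab('side','side3')
print(proj('wrist',[.6357,-.0092,.045],s))"
```

```text
14.45 [0.5519 0.0093 0.2206] [-0.157, -0.243, 2.118, -0.026, 0.863, -1.868]
[[-0.9146, -0.1254, 0.3845], [-0.1688, 0.9823, -0.0809], [-0.3676, -0.1389, -0.9196]]
[249.40589391 166.89605656]
```

View pics/w3b.png

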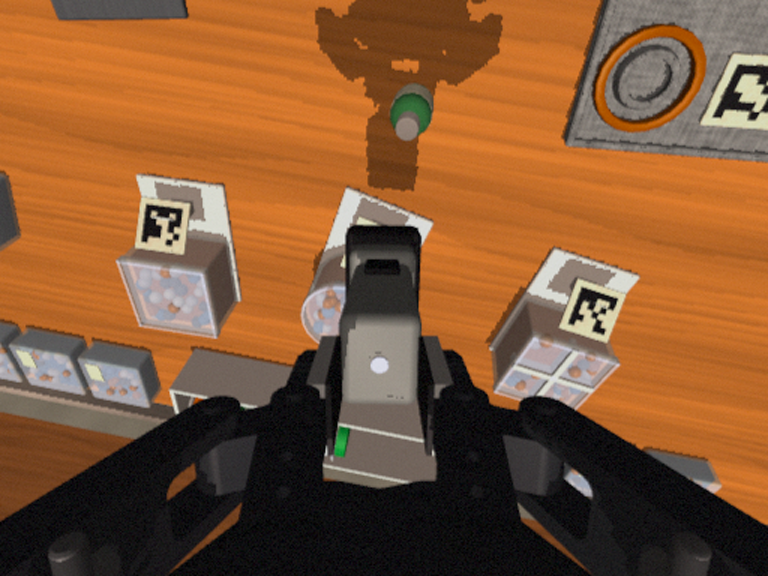

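The scanner covers the tag from here, as expected. The tub and its foot plate are still in place, and I can see the head edge at about (383,228) and the handle pin at (380,365) in the 1.5x picture. I'll check how the scanner sits in the hand and work out the approach.

```bash
cat > goal.py <<'E'
from h import *
import sys
def goal(tag,n,h=.1355):
    s=ctrl.get_state(); Rm=R.from_quat(s['tcp_rot']).as_matrix(); z=Rm[:,2]; f=s['eef_pos']+h*z
    print('t',round(s['time'],2),'eef',s['eef_pos'].round(4),'tz',z.round(4),'off-square deg',np.degrees(np.arccos(-z@n)).round(1),'focus-tag tool',(Rm.T@(tag-f)).round(4),'dq',abs(s['dq']).max().round(4))
t1=np.array([.6357,-.0092,.045]); a=np.radians(24.5); y=np.radians(-13); n1=np.array([-np.sin(a)*np.cos(y),-np.sin(a)*np.sin(y),np.cos(a)])
E
python3 - <<'E'
from goal import *
z=np.load('pics/w3.npz'); s={'eef_pos':z['p'],'tcp_rot':z['q']}; Rm=R.from_quat(z['q']).as_matrix()
for P in ((0,0,-.0405),(.03,.021,.0855),(.03,-.021,.0855),(.03,.021,.0615),(.03,-.021,.0615)): print(P,(proj('wrist',z['p']+Rm@np.array(P),s)*1.5).round(0))
print(n1); goal(t1,n1)
# side view: scanner axis check
im=np.load('pics/side3.npz')['im']; cv2.imwrite('pics/s3b.png',cv2.resize(im[60:260,200:400,::-1],None,fx=3,fy=3,interpolation=2))
W=z['p']+.0855*Rm[:,2]; print('side px window',(proj('side',W)-[200,60])*3,'handle end',(proj('side',z['p']-.0395*Rm[:,2])-[200,60])*3,'tag',(proj('side',t1)-[200,60])*3)
E
```

```text
(0, 0, -0.0405) [380. 366.]
(0.03, 0.021, 0.0855) [415. 223.]
(0.03, -0.021, 0.0855) [344. 223.]
(0.03, 0.021, 0.0615) [419. 229.]
(0.03, -0.021, 0.0615) [340. 229.]
[-0.40406468  0.09328568  0.90996127]
t 14.55 eef [0.5582 0.0071 0.2254] tz [ 0.3931 -0.0834 -0.9157] off-square deg 0.9 focus-tag tool [-0.0001  0.0001  0.0615] dq 0.0814
side px window [241.25726601 251.0880302 ] handle end [182.50231164 110.21267471] tag [295.1070667  349.39341016]
```

View pics/s3b.png

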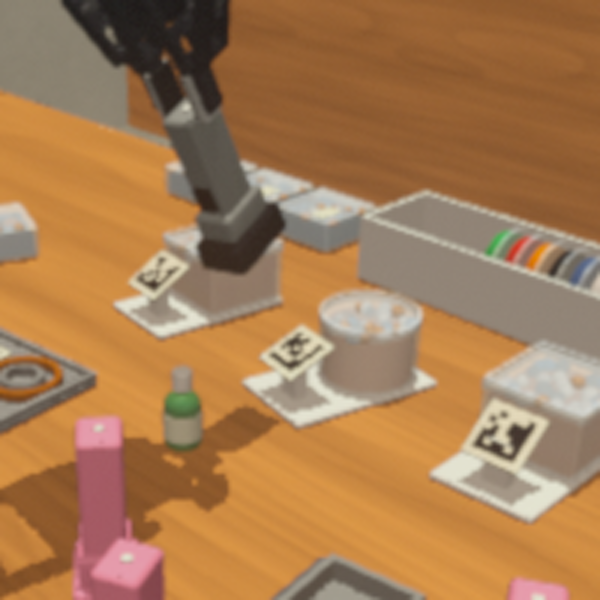

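The side view agrees with the model: the head is at (240,250), the tag at (297,353), and the scanner is aligned with the tag normal to within about 1°. I advance along the axis and hold.

>>> send_rows([
  [0,0,0.015,0,-1],
  [0,0,0.03,0,-1],
  [0,0,0.043,0,-1],
  [0,0,0.053,0,-1],
  [0,0,0.059,0,-1],
  [0,0,0.0615,0,-1],
  [0,0,0.0615,0,-1],
  [0,0,0.0615,0,-1],
])

```text
time: 15.35
eef_pos: [0.5829, 0.0014, 0.1683]
tcp_rot: [-0.074, 0.976, -0.058, 0.196]
contact_force: [-0.6, -1.0, -1.0]
opening: 0.305
finger_force: 59.7
```

```bash
python3 -c "
from goal import *
goal(t1,n1)"
```

```text
t 15.35 eef [0.5829 0.0014 0.1683] tz [ 0.3906 -0.0833 -0.9168] off-square deg 1.0 focus-tag tool [-0.0003  0.0005 -0.0009] dq 0.0064
```

>>> send_rows([
  [0,0,0,0,-1],
  [0,0,0,0,-1],
  [0,0,0,0,-1],
  [0,0,0,0,-1],
  [0,0,0,0,-1],
  [0,0,0,0,-1],
  [0,0,0,0,-1],
  [0,0,0,0,-1],
  [0,0,0,0,-1],
  [0,0,0,0,-1],
  [0,0,0,0,-1],
  [0,0,0,0,-1],
])

```text
time: 16.55
eef_pos: [0.5826, 0.0015, 0.1677]
tcp_rot: [-0.074, 0.976, -0.057, 0.195]
contact_force: [-0.3, 0.2, -0.9]
opening: 0.307
finger_force: 59.7
```

```bash
python3 -c "
from goal import *
goal(t1,n1)
z=np.load('pics/w1.npz'); s={'eef_pos':z['p'],'tcp_rot':z['q']}
S=np.array([(333,347),(296,378),(262,352),(300,326)])/3+[199.67,59.67]
S=np.array([S[3],S[2],S[1],S[0]])
for nm,Q,ss in (('wrist',[[241.8,205.0],[248.8,167.6],[211.9,159.9],[204.2,197.7]],s),('scene',[[223.1,237.6],[242.9,233.2],[230.9,217.5],[212.5,221.3]],None)):
  r=[cross(ray(nm,q,ss),ray('side',u)) for q,u in zip(Q,S)]; P=np.array([a for a,_ in r]); n=np.linalg.svd(P-P.mean(0))[2][2]; n*=np.sign(n[2]); print(nm,P.mean(0).round(4),n.round(3),np.degrees(np.arccos(n[2])).round(1),[round(1000*e,1) for _,e in r],[round(1000*np.linalg.norm(P[i]-P[i-1])) for i in range(4)])
"
```

```text
t 16.55 eef [0.5826 0.0015 0.1677] tz [ 0.3897 -0.0832 -0.9172] off-square deg 1.1 focus-tag tool [-0.001   0.0003 -0.0013] dq 0.0017
wrist [ 0.6361 -0.0102  0.0452] [-0.347  0.049  0.936] 20.5 [np.float64(3.4), np.float64(2.8), np.float64(4.7), np.float64(2.6)] [46, 44, 46, 44]
scene [ 0.636  -0.0092  0.0448] [-0.359  0.083  0.93 ] 21.6 [np.float64(2.9), np.float64(4.4), np.float64(6.5), np.float64(0.1)] [46, 43, 49, 43]
```

Scan 1 held for over 2 s within about 1.5 mm and 1° of the estimate. I back off along the axis, rise, and go to the inner limit to straighten the tool.

>>> send_rows([
  [0,0,0,0,-1],
  [0,0,0,0,-1],
  [0,0,0,0,-1],
  [0,0,-0.02,0,-1],
  [0,0,-0.06,0,-1],
  [0,0,-0.1,0,-1],
  [0,0,-0.13,0,-1],
])

```text
time: 17.25
eef_pos: [0.5317, 0.0124, 0.2898]
tcp_rot: [-0.074, 0.976, -0.058, 0.197]
contact_force: [0.2, -0.1, -0.8]
opening: 0.301
finger_force: 59.8
```

>>> send_rows([
  [0.04,-0.006,-0.018,0,-1],
  [0.08,-0.012,-0.036,0,-1],
  [0.12,-0.018,-0.054,0,-1],
  [0.17,-0.024,-0.072,0,-1],
  [0.21,-0.03,-0.09,0,-1],
  [0.25,-0.036,-0.109,0,-1],
  [0.25,-0.036,-0.109,0,-1],
])

```text
time: 17.95
eef_pos: [0.3442, -0.0676, 0.3033]
tcp_rot: [-0.073, 0.979, -0.054, 0.181]
contact_force: [-0.0, -0.5, -0.8]
opening: 0.303
finger_force: 59.9
```

```bash
python3 st.py
```

```text
17.95 [ 0.3442 -0.0676  0.3033] [-0.606, -0.895, 2.348, 0.145, 1.338, -2.334]
[[-0.924, -0.1243, 0.3616], [-0.1633, 0.9834, -0.0794], [-0.3457, -0.1324, -0.9289]]
```

>>> send_rows([
  [0.17,0.06,-0.08,0,-1],
])

```text
time: 18.05
eef_pos: [0.3364, -0.0652, 0.3076]
tcp_rot: [-0.073, 0.982, -0.05, 0.167]
contact_force: [-0.5, 0.6, -1.5]
opening: 0.302
finger_force: 59.9
```

>>> send_rows([
  [0.17,0.06,-0.08,0,-1],
])

```text
time: 18.15
eef_pos: [0.3285, -0.0624, 0.3154]
tcp_rot: [-0.074, 0.984, -0.047, 0.154]
contact_force: [0.3, -0.3, -1.4]
opening: 0.302
finger_force: 59.9
```

>>> send_rows([
  [0.17,0.06,-0.08,0,-1],
])

```text
time: 18.25
eef_pos: [0.3203, -0.0598, 0.3251]
tcp_rot: [-0.075, 0.986, -0.044, 0.141]
contact_force: [-0.2, 0.4, -0.7]
opening: 0.301
finger_force: 59.9
```

>>> send_rows([
  [0.17,0.06,-0.08,0,-1],
])

```text
time: 18.35
eef_pos: [0.3116, -0.0571, 0.3368]
tcp_rot: [-0.075, 0.988, -0.04, 0.128]
contact_force: [-0.6, 0.5, -0.8]
opening: 0.302
finger_force: 59.9
```

```bash
python3 st.py
```

```text
18.35 [ 0.3116 -0.0571  0.3368] [-0.597, -0.896, 2.272, 0.096, 1.513, -2.312]
[[-0.9558, -0.1374, 0.2598], [-0.1582, 0.9856, -0.0605], [-0.2477, -0.0989, -0.9638]]
```

>>> send_rows([
  [0.18,0.06,-0.03,0,-1],
])

```text
time: 18.45
eef_pos: [0.3043, -0.0558, 0.339]
tcp_rot: [-0.075, 0.99, -0.038, 0.116]
contact_force: [0.1, 0.1, -0.4]
opening: 0.304
finger_force: 59.9
```

>>> send_rows([
  [0.18,0.06,-0.03,0,-1],
])

```text
time: 18.55
eef_pos: [0.2958, -0.0539, 0.3391]
tcp_rot: [-0.075, 0.991, -0.034, 0.102]
contact_force: [-0.3, -0.1, -1.7]
opening: 0.309
finger_force: 59.9
```

>>> send_rows([
  [0.18,0.06,-0.03,0,-1],
])

```text
time: 18.65
eef_pos: [0.2874, -0.052, 0.3423]
tcp_rot: [-0.075, 0.993, -0.03, 0.088]
contact_force: [0.4, 0.3, -1.3]
opening: 0.301
finger_force: 59.9
```

>>> send_rows([
  [0.18,0.06,-0.03,0,-1],
])

```text
time: 18.75
eef_pos: [0.2788, -0.05, 0.3479]
tcp_rot: [-0.075, 0.994, -0.027, 0.074]
contact_force: [0.1, -0.2, -1.4]
opening: 0.298
finger_force: 59.9
```

>>> send_rows([
  [0.18,0.06,-0.03,0,-1],
])

```text
time: 18.85
eef_pos: [0.2698, -0.0477, 0.3556]
tcp_rot: [-0.075, 0.995, -0.024, 0.061]
contact_force: [-1.0, 0.3, -1.8]
opening: 0.3
finger_force: 59.9
```

>>> send_rows([
  [0.18,0.06,-0.03,0,-1],
])

```text
time: 18.95
eef_pos: [0.2604, -0.0452, 0.3654]
tcp_rot: [-0.075, 0.996, -0.021, 0.048]
contact_force: [0.1, -0.6, -1.6]
opening: 0.3
finger_force: 59.9
```

```bash
python3 st.py
```

```text
18.95 [ 0.2604 -0.0452  0.3654] [-0.595, -0.895, 2.205, 0.027, 1.731, -2.309]
[[-0.9843, -0.1467, 0.0984], [-0.1507, 0.988, -0.0342], [-0.0922, -0.0485, -0.9946]]
```

>>> send_rows([
  [0.17,0.1,-0.01,0,-1],
])

```text
time: 19.05
eef_pos: [0.2535, -0.0309, 0.3721]
tcp_rot: [-0.073, 0.997, -0.019, 0.035]
contact_force: [0.5, 0.2, -1.4]
opening: 0.306
finger_force: 59.9
```

>>> send_rows([
  [0.17,0.1,-0.01,0,-1],
])

```text
time: 19.15
eef_pos: [0.2454, -0.0122, 0.3792]
tcp_rot: [-0.073, 0.997, -0.018, 0.022]
contact_force: [0.1, -0.3, -0.8]
opening: 0.3
finger_force: 59.9
```

>>> send_rows([
  [0.17,0.1,-0.01,0,-1],
])

```text
time: 19.25
eef_pos: [0.2356, 0.0098, 0.3881]
tcp_rot: [-0.073, 0.997, -0.018, 0.01]
contact_force: [0.3, -0.3, -0.4]
opening: 0.306
finger_force: 59.9
```

```bash
python3 st.py
```

```text
19.25 [0.2356 0.0098 0.3881] [-0.37, -0.895, 2.162, -0.024, 1.841, -2.094]
[[-0.9891, -0.1455, 0.0226], [-0.1462, 0.9887, -0.0337], [-0.0174, -0.0366, -0.9992]]
```

>>> send_rows([
  [0.17,0.03,0,0,-1],
])

```text
time: 19.35
eef_pos: [0.225, 0.0165, 0.3982]
tcp_rot: [-0.075, 0.997, -0.018, -0.003]
contact_force: [0.2, -0.6, -0.5]
opening: 0.3
finger_force: 59.9
```

>>> send_rows([
  [-0.04,0.015,0.02,0,-1],
  [-0.08,0.03,0.04,0,-1],
  [-0.12,0.045,0.06,0,-1],
  [-0.16,0.06,0.08,0,-1],
  [-0.2,0.075,0.1,0,-1],
  [-0.235,0.09,0.12,0,-1],
  [-0.235,0.09,0.12,0,-1],
  [-0.235,0.09,0.12,0,-1],
])

```text
time: 20.15
eef_pos: [0.444, 0.1346, 0.2715]
tcp_rot: [-0.074, 0.997, -0.018, -0.005]
contact_force: [0.6, 0.4, -0.7]
opening: 0.302
finger_force: 59.9
```

```bash
python3 st.py; python3 -c "
from goal import *
s,im=grab('wrist','w4'); uv=proj('wrist',[.477,.226,.011],s); print(uv)
C=quad(im,uv); print(C.round(1).tolist())
print('board tag',onz('wrist',C.mean(0),.011,s).round(4)); P=np.array([onz('wrist',c,.011,s) for c in C]); print([round(1000*np.linalg.norm(P[i]-P[i-1]),1) for i in range(4)])
z=np.load('pics/scene0.npz')['im']; 
for n in('scene','side'):
  C=quad(np.load(f'pics/{n}0.npz')['im'],(367,257) if n=='scene' else (192,177),25); print(n,len(C),np.mean([onz(n,c,.011) for c in C],0).round(4))
goal(np.array([.477,.226,.011]),np.array([0,0,1.]))
"
```

```text
20.15 [0.444  0.1346 0.2715] [0.098, -0.234, 1.978, -0.037, 1.408, -1.616]
[[-0.9889, -0.1486, -0.0063], [-0.1483, 0.9882, -0.037], [0.0117, -0.0357, -0.9993]]
[314.95638295 184.93512538]
[[300.7, 167.9], [332.7, 170.0], [328.1, 201.2], [297.0, 198.1]]
board tag [0.4761 0.2253 0.011 ]
[np.float64(47.6), np.float64(48.0), np.float64(49.2), np.float64(48.1)]
scene 4 [0.4768 0.2265 0.011 ]
side 5 [0.4495 0.2033 0.011 ]
t 20.2 eef [0.4441 0.1343 0.2731] tz [-0.003  -0.0367 -0.9993] off-square deg 2.1 focus-tag tool [-0.0482  0.0951  0.1229] dq 0.0488
```

>>> send_rows([
  [-0.02,0.04,0,0,-1],
  [-0.04,0.08,0.02,0,-1],
  [-0.048,0.095,0.05,0,-1],
  [-0.048,0.095,0.08,0,-1],
  [-0.048,0.095,0.1,0,-1],
  [-0.048,0.095,0.115,0,-1],
  [-0.048,0.095,0.123,0,-1],
  [-0.048,0.095,0.123,0,-1],
  [-0.048,0.095,0.123,0,-1],
  [-0.048,0.095,0.123,0,-1],
])

```text
time: 21.2
eef_pos: [0.4788, 0.2309, 0.1484]
tcp_rot: [-0.074, 0.997, -0.018, -0.001]
contact_force: [0.0, 0.4, -0.9]
opening: 0.301
finger_force: 60.1
```

```bash
python3 -c "
from goal import *
goal(np.array([.4765,.2257,.011]),np.array([0,0,1.]))"
```

```text
t 21.2 eef [0.4788 0.2309 0.1484] tz [ 0.001  -0.0356 -0.9994] off-square deg 2.0 focus-tag tool [0.0024 0.0001 0.002 ] dq 0.0043
```

Within about 3 mm; I correct by 2 mm and hold for over a second.

>>> send_rows([
  [0.002,0,0.002,0,-1],
  [0.002,0,0.002,0,-1],
  [0.002,0,0.002,0,-1],
  [0.002,0,0.002,0,-1],
  [0.002,0,0.002,0,-1],
  [0.002,0,0.002,0,-1],
  [0.002,0,0.002,0,-1],
  [0.002,0,0.002,0,-1],
  [0.002,0,0.002,0,-1],
  [0.002,0,0.002,0,-1],
  [0.002,0,0.002,0,-1],
  [0.002,0,0.002,0,-1],
])

```text
time: 22.4
eef_pos: [0.4758, 0.2304, 0.1447]
tcp_rot: [-0.074, 0.997, -0.018, -0.002]
contact_force: [0.1, -0.2, -1.0]
opening: 0.301
finger_force: 60.1
```

>>> send_rows([
  [0,0,0,0,-1],
  [0,0,0,0,-1],
  [0,0,0,0,-1],
  [0,0,0,0,-1],
  [0,0,0,0,-1],
])

```text
time: 22.9
eef_pos: [0.4758, 0.2304, 0.1446]
tcp_rot: [-0.074, 0.997, -0.018, -0.002]
contact_force: [-0.5, -0.5, -1.3]
opening: 0.299
finger_force: 60.1
```

```bash
python3 -c "
from goal import *
goal(np.array([.4765,.2257,.011]),np.array([0,0,1.]))"; python3 st.py
```

```text
t 22.9 eef [0.4758 0.2304 0.1446] tz [-0.0021 -0.0364 -0.9993] off-square deg 2.1 focus-tag tool [-0.001   0.0001 -0.0018] dq 0.0016
22.9 [0.4758 0.2304 0.1446] [0.277, 0.028, 1.973, -0.038, 1.153, -1.425]
[[-0.9891, -0.1471, -0.0021], [-0.1469, 0.9885, -0.0364], [0.0074, -0.0357, -0.9993]]
```

Scan 2 held still for 1.7 s, with the focus within about 2 mm and 2° off square. Now back over the rest.

>>> send_rows([
  [0,0,-0.03,0,-1],
  [0,0,-0.07,0,-1],
  [0,0,-0.1,0,-1],
  [0,0,-0.12,0,-1],
])

```text
time: 23.3
eef_pos: [0.4769, 0.2351, 0.2679]
tcp_rot: [-0.074, 0.997, -0.018, -0.0]
contact_force: [0.3, 0.1, -1.3]
opening: 0.302
finger_force: 60.1
```

>>> send_rows([
  [0.01,-0.043,0.002,0,-1],
  [0.02,-0.086,0.004,0,-1],
  [0.031,-0.13,0.006,0,-1],
  [0.041,-0.173,0.008,0,-1],
  [0.051,-0.216,0.01,0,-1],
  [0.061,-0.26,0.012,0,-1],
  [0.071,-0.303,0.014,0,-1],
  [0.081,-0.346,0.016,0,-1],
  [0.09,-0.39,0.018,0,-1],
  [0.1,-0.43,0.02,0,-1],
  [0.107,-0.457,0.022,0,-1],
  [0.107,-0.457,0.022,0,-1],
])

```text
time: 24.5
eef_pos: [0.4366, -0.2366, 0.2594]
tcp_rot: [-0.071, 0.997, -0.018, -0.003]
contact_force: [-0.4, 0.0, -1.6]
opening: 0.304
finger_force: 60.2
```

>>> send_rows([
  [0,0,0,0,-1],
  [0,0,0,0,-1],
  [0,0,0,0,-1],
])

```text
time: 24.8
eef_pos: [0.4376, -0.2325, 0.2598]
tcp_rot: [-0.075, 0.997, -0.018, -0.002]
contact_force: [0.4, 0.5, -1.2]
opening: 0.304
finger_force: 60.2
```

```bash
python3 -c "
from goal import *
goal(np.array([.4373,-.236,.011]),np.array([0,0,1.]),.0855)
s,im=grab('wrist','w5');cv2.imwrite('pics/w5b.png',cv2.resize(im[:,:,::-1],None,fx=1.5,fy=1.5,interpolation=2))"; python3 st.py
```

```text
t 24.8 eef [ 0.4376 -0.2325  0.2598] tz [-0.0017 -0.0363 -0.9993] off-square deg 2.1 focus-tag tool [-0.0009  0.0054  0.1633] dq 0.0022
24.85 [ 0.4376 -0.2325  0.2599] [-0.676, -0.172, 1.946, -0.03, 1.346, -2.39]
[[-0.9889, -0.1488, -0.0016], [-0.1487, 0.9882, -0.0365], [0.007, -0.0359, -0.9993]]
```

View pics/w5b.png

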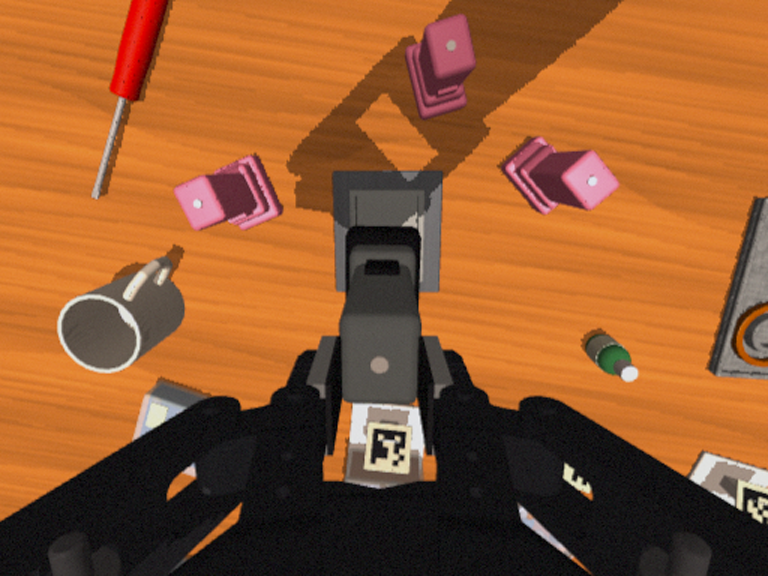

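The rest shows at (387,230) in the 1.5x picture, square to the scanner. I lower in stages.

>>> send_rows([
  [-0.001,0.002,0.03,0,-1],
  [-0.001,0.003,0.07,0,-1],
  [-0.001,0.005,0.1,0,-1],
  [-0.001,0.005,0.125,0,-1],
  [-0.001,0.005,0.14,0,-1],
  [-0.001,0.005,0.15,0,-1],
  [-0.001,0.005,0.156,0,-1],
  [-0.001,0.005,0.156,0,-1],
  [-0.001,0.005,0.156,0,-1],
])

```text
time: 25.75
eef_pos: [0.438, -0.2344, 0.1046]
tcp_rot: [-0.074, 0.997, -0.019, -0.002]
contact_force: [0.3, -0.1, -1.9]
opening: 0.304
finger_force: 60.2
```

```bash
python3 -c "
from goal import *
goal(np.array([.4373,-.236,.011]),np.array([0,0,1.]),.0855)
print(ctrl.get_state()['contact_force'])"
```

```text
t 25.75 eef [ 0.438  -0.2344  0.1046] tz [-6.000e-04 -3.750e-02 -9.993e-01] off-square deg 2.1 focus-tag tool [0.0003 0.002  0.0081] dq 0.0051
[ 0.30457946 -0.13645569 -1.92749044]
```

Inside the rim and 8 mm above the floor; I creep down and watch the force.

>>> send_rows([
  [0,0.001,0.002,0,-1],
  [0,0.002,0.004,0,-1],
  [0,0.002,0.006,0,-1],
  [0,0.002,0.006,0,-1],
  [0,0.002,0.006,0,-1],
])

```text
time: 26.25
eef_pos: [0.437, -0.2324, 0.0976]
tcp_rot: [-0.074, 0.997, -0.018, -0.002]
contact_force: [0.5, -0.8, -0.6]
opening: 0.308
finger_force: 60.2
```

>>> send_rows([
  [0,0,0.001,0,-1],
  [0,0,0.001,0,-1],
  [0,0,0.002,0,-1],
  [0,0,0.002,0,-1],
])

```text
time: 26.65
eef_pos: [0.4377, -0.2331, 0.0973]
tcp_rot: [-0.074, 0.997, -0.019, -0.002]
contact_force: [-1.4, 1.1, 7.5]
opening: 0.302
finger_force: 61.1
```

```bash
python3 -c "
from goal import *
goal(np.array([.4373,-.236,.011]),np.array([0,0,1.]),.0855)
print(ctrl.get_state()['contact_force'])"
```

```text
t 26.65 eef [ 0.4377 -0.2331  0.0973] tz [-0.001  -0.0373 -0.9993] off-square deg 2.1 focus-tag tool [0.0002 0.0003 0.0009] dq 0.002
[-1.39443663  1.0640541   7.53691271]
```

>>> send_rows([
  [0,0,0,0,-1],
  [0,0,-0.001,0,-1],
], squeeze=20)

```text
time: 26.85
eef_pos: [0.4373, -0.2326, 0.0974]
tcp_rot: [-0.074, 0.997, -0.018, -0.002]
contact_force: [-0.7, -0.3, 1.2]
opening: 0.301
finger_force: 60.4
```

>>> send_rows([
  [0,0,0,0,-0.35],
  [0,0,0,0,-0.3],
  [0,0,0,0,-0.2],
  [0,0,0,0,0.2],
  [0,0,0,0,0.6],
  [0,0,0,0,1],
  [0,0,0,0,1],
  [0,0,0,0,1],
])

```text
time: 27.65
eef_pos: [0.437, -0.2324, 0.0965]
tcp_rot: [-0.074, 0.997, -0.018, -0.002]
contact_force: [0.9, 1.1, 0.0]
opening: 1.003
finger_force: 0.0
```

>>> send_rows([
  [0,0,-0.02,0,1],
  [0,0,-0.05,0,1],
  [0,0,-0.09,0,1],
  [0,0,-0.13,0,1],
  [0,0,-0.16,0,1],
  [0,0,-0.16,0,1],
])

```text
time: 28.25
eef_pos: [0.4396, -0.2282, 0.2627]
tcp_rot: [-0.074, 0.997, -0.022, 0.002]
contact_force: [-0.2, -0.3, -0.1]
opening: 0.998
finger_force: 0.0
```

```bash
python3 -c "
from h import *
for n in('scene','side'): grab(n,n+'9')
a=cv2.imread('pics/scene9.png')[50:300,100:350];b=cv2.imread('pics/side9.png')[120:320,220:420]
cv2.imwrite('pics/end.png',np.hstack([cv2.resize(a,(400,400),interpolation=2),cv2.resize(b,(400,400),interpolation=2)]))
p0=np.load('pics/scene0.npz')['im'];p9=np.load('pics/scene9.npz')['im']
d=cv2.absdiff(p0,p9).max(2)
for n,(u,v) in dict(round=(212,243),square=(145,200),cross=(275,315),board=(375,245),bottle=(270,203)).items(): print(n,(d[v-30:v+30,u-35:u+35]>60).sum())
s=ctrl.get_state(); print(s['time'],s['eef_pos'],s['finger_force'],s['opening'])"
```

```text
round 0
square 0
cross 0
board 0
bottle 0
28.35 [ 0.43752841 -0.22671119  0.25709955] 0.0 1.0009957172591946
```

View pics/end.png

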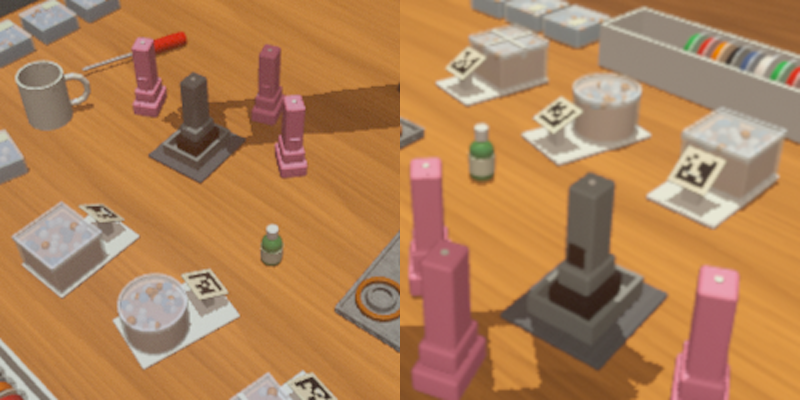

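The scanner stands upright inside its rest, at (195,105) on the left and (590,230) on the right. The tubs, board and bottle show no change from the first picture, and the gripper is clear, so I hand in.

```bash
python3 -c "
from plant import ctrl
print(ctrl.sign_off())"
```

```text
the job is handed in; nothing more can be done
None
```

I handed the job in at 28 s: the round tub's tag and then the board tag were each held in aim for over a second, and the scanner stands upright back in its rest. By my own measurements the aim was within about 2 mm and 2° both times. The tubs, the board with its bangles and the bottle show no change in the before and after pictures. Sign-off returned no verdict, so the reads themselves are unconfirmed.

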